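# Jack up a cart wheel on the garage bench and hold it

## Robot

A 6-joint arm with a two-finger parallel gripper is mounted at the origin on the work surface. World frame = base frame: x ahead of the robot, y to its left, z up, the work surface at z = 0. Lengths are in m, angles in rad, forces in N, time in s.
With the tool pointing down it reaches from about 0.375 to 0.75 m from the base axis. Payload 9 kg.
Tool frame: the origin (TCP) lies midway between the tips of the shut fingers; the grasp point (between the pads) lies bot.pinch_z behind it (bot.pinch_z is the distance from the TCP to the grasp point, in m); z points along the fingers, y is the direction in which the jaws open and shut (so a half turn about z gives the same grasp; the last joint's range is limited). The gripper opens to 85 mm and grips with 20 to 120 N. Pads are 22 mm wide; open, the fingers measure 114 mm over their backs; the gripper's body (76 mm by 85 mm) begins 54 mm behind the grasp point. The pads swing forward as they close: fully open they stand 13 mm farther back than shut.
Start: joints at [-1.428, 0.104, 0.097, 1.564, 0, 1.353], TCP at [0.212, -0.561, 0.192] pointing down, gripper open.
Joint ranges: [-2.99, 2.99], [-0.84, 1.86], [-1.1, 1.16], [-1.84, 2.11], [-1.51, 1.56], [-3.14, 3.14]. Speed limits (rad/s): [2.22, 2.22, 2.57, 3.14, 3.14, 3.14].

## Interface

Orientations are given as a unit quaternion [x, y, z, w].
In Python, from plant import telemetry, imaging, bot gives the robot as it stands.
- The arm moves only by the tool jog_arm, never from a script. Its argument "targets" is a list of rows, each an object with "claw": the gripper command: -1 is fully open, 1 is shut, values between are in proportion; "translation": the shift along the tool's x, y, z scaled (see below), a list of three; "spin": the turn about the tool's z scaled (see below). A call has 1 to 12 rows; each row is the pose to reach, as a shift and turn from the pose commanded when the call began, along the tool's axes at that moment, turning the shorter way round; what a row does not reach only later rows make up. The controller multiplies each number of a shift by 0.25 m and each number of a turn by 180 degrees. A row lasts 1/10 s, in which the tool goes at most 50 mm and 8.59 degrees, less where a joint would pass 70% of its speed; a pose out of reach is approached as far as the arm can. A call with a number of a shift or a turn outside -1 to 1 is refused whole. A call with a gripper value outside its range is refused whole. The fingers move at their own pace and stop on an object; "squeeze" is the grip in N (left out, the last holds). Time passes only in rows, so rows that repeat a pose let the fingers close. It gives the time, the measured TCP pose, the force and the opening at its end, in the units of the state.
- telemetry.read_state(): the state, without advancing time (a new reading comes with each control period).
- imaging.grab_frame(name): name is "side" or "top" or "wrist"; returns a dict with "frame" (420x560x3 uint8, red, green, blue), "z_map" (420x560 float32, m along the optical axis (not along the pixel's ray), 0 where there is no reading), "fx", "fy", "cx", "cy" (pixels), "D" ([k1, k2, p1, p2, k3] as OpenCV has them; the pictures are not rectified), "rvec" (rotation vector, rad) and "tvec" (3), from world to camera coordinates, as OpenCV has them; the wrist camera has in their place "tool_from_camera" (4x4, takes a point from camera to tool coordinates, whose origin is the TCP and whose axes are the flange's). Camera axes: x right, y down, z forward; pixel columns grow to the right and rows downward; lengths in m; the calibration is good to about 2 mm. A picture is of the moment at which its call begins: read the wrist's pose just before it.
- bot.finish_job(): hands the job in, once; it reports no verdict.
Trained networks look in the newest picture that a camera, given by its name, has taken for a name from the list of things; names that differ only in an ending like _2 or _b are one class to them, and where a whole thing is asked for, a point or a joint stands for the part that bears it (a point fixed in the world has none). Each returns a list of dicts, best first, with "conf" (0 to 1); they miss things now and then, are a little off and sometimes report something else, mostly with a low value. They report only what shows in the picture. A call takes as long as a camera call.
- imaging.boxes_of(query, camera): "point" ([column, row] in pixels, amid what is visible of it).
- imaging.tip_of(query, camera): "point" ([column, row] in pixels: a listed point, or the origin of a listed thing).
The state is a dict: "time": time; "qpos": joint angles; "joint_vel": joint speeds; "effort": joint torques, N m; "eef_pos": TCP position; "tcp_rot": TCP orientation; "ft_force": force on the tool from outside, world axes, zero at the start; "moment": the same for the moment, N m; "finger_gap": finger opening in m.
Only numpy, scipy, OpenCV 4.12 (cv2) and the standard library are available. Lean on these libraries where they do the work, as an engineer would, in place of code of your own. Each camera call takes 0.05 s, during which the arm holds its last target. There are 200 camera calls.

## Task

Move the red hand jack so that its saddle stands centred under the round yellow lift pad of the wheel arm, jack flat on the bench. Then press the green primer plunger on top of the jack fully down and let it spring back, and only after that push the jack's pump handle fully down, so that the jack lifts the wheel off the bench. Finish while still holding the handle fully down with the gripper, so that the jack alone carries the wheel arm, and leave the spray can, the jar and the wrench where they are.

Things in the scene. Friction and masses are not known exactly. Their poses are not given: they have to be found in the camera images.
- jack: Red hand jack, loose, 0.9 kg. Origin under its pump block, z up, +x to the saddle end, handle to -x. Base 12 mm thick, x -150 to 135 mm, up to 110 mm wide. Pump block 50 mm along x, 40 along y, z 12 to 75, both y sides free: grip it there from above, near the centre of mass. Saddle at x 100, y 0. Handle pivot at x -36, y 0, z 55 mm.
- saddle_top (a point): Centre of the top face of the jack's round steel saddle (36 mm diameter). 85 mm above the bench with the handle up; it rises 60 mm per rad of handle, 30 mm in all. Its x axis is the jack's.
- primer_top (a point): Centre of the top of the green primer plunger head (22 mm diameter) on top of the pump block, 93 mm above the bench when up. Goes straight down 8 mm to its stop; spring takes 2.4 N to start and 4.8 N at the stop; springs back when let go.
- primer (a joint): Primer plunger travel in m: 0 up, 0.008 fully down.
- handle_grip (a point): Point on the axis of the black round handle grip (26 mm diameter, 95 to 160 mm from the handle pivot), 130 mm from the pivot. Handle up: 117 mm above the bench, 150 mm behind the jack's origin (its -x). Fully down: 55 mm above the bench, 166 mm behind. It moves on an arc about the pivot.
- jack_handle (a joint): Pump handle angle, rad: 0 up (slopes 0.5 rad upwards to its end), 0.5 fully down at its stop (level). A spring brings it and the saddle back when let go. Pressing at the grip point takes 3 to 5 N unloaded, 9 to 14 N at the stop with the wheel arm on the saddle.
- lift_pad (a point): Centre of the flat underside of the yellow lift pad (round, 44 mm diameter, 18 mm thick, yellow top seen from above), on a bracket of the wheel arm. Underside 97 mm above the bench at the start: the lowered saddle passes 12 mm beneath. +x along the arm from pivot to wheel, +y away from the arm: the jack comes in from that side. The arm's side is 50 mm off towards -y.
- stand: Stand fixed to the bench, with the wheel arm. Origin on the bench right below the lift pad (arm down); +x along the arm to the wheel, +y away from the arm. Pivot at x -190, y -65 mm, 100 mm high; red arm 30 mm wide along y -65, its top 118 mm high; black wheel of 198 mm diameter, 45 mm wide, centred at x 140, y -117, its top 199 mm high.
- swing_arm (a joint): Wheel arm angle in rad: 0 with the wheel down on the bench; grows as the wheel rises; about 0.095 (wheel about 30 mm up) with the jack handle fully down.
- spray_can: Blue spray can, 52 mm diameter, 150 mm tall, standing; origin at the centre of its underside. Not to be moved.
- bolt_jar: Amber jar with an orange lid, 60 mm diameter, 80 mm tall, standing; origin at the centre of its underside. Not to be moved.
- wrench: Steel wrench lying flat, 140 mm long; origin under its middle. Not to be moved.

How it is judged:
On the way, in this order (a step that is already met when the one before it is completed fails the run):
1. the jack stands flat and at rest on the bench, handle up, its saddle centred under the lift pad (within 12 mm) (horizontal distance between saddle_top and lift_pad below 0.012 m and angle between jack's own z axis and vertical below 0.05 rad and value of joint jack_handle below 0.12 rad and height (world z) of jack below 0.003 m and linear speed of jack below 0.02 m/s and value of joint primer below 0.004 m), for 0.2 s.
2. primer plunger pressed fully down (at least 6.5 of its 8 mm), handle still up, saddle under the pad (horizontal distance between saddle_top and lift_pad below 0.015 m and angle between jack's own z axis and vertical below 0.05 rad and value of joint jack_handle below 0.12 rad and value of joint primer above 0.0065 m), for 0.05 s.
3. primer plunger let up again, handle still up (horizontal distance between saddle_top and lift_pad below 0.015 m and angle between jack's own z axis and vertical below 0.05 rad and value of joint jack_handle below 0.12 rad and value of joint primer below 0.002 m), for 0.1 s.
At the end, for the whole second after the job is handed in: Gripper holds handle down (0.45 rad or more, over 2 N); jack flat (0.05 rad), saddle within 15 mm of the pad centre, carrying over 4 N; wheel arm up 0.07 rad or more, steady, untouched by the robot; primer up; can, jar and wrench within 30 mm of their places (horizontal distance between saddle_top and lift_pad below 0.015 m and angle between jack's own z axis and vertical below 0.05 rad and value of joint jack_handle above 0.45 rad and value of joint swing_arm above 0.07 rad and velocity of joint swing_arm below 0.05 rad/s and contact force between jack and stand above 4 N and contact force between the fingers and jack above 2 N and contact force between each of the arm, the fingers and stand below 0.5 N and height (world z) of jack below 0.004 m and value of joint primer below 0.002 m and distance of each of spray_can, bolt_jar, wrench from where it was at the start of the episode below 0.03 m); the arm keeps its last pose, push and grip.
It fails at once if the spray can is moved by more than 30 mm (distance of spray_can from where it was at the start of the episode above 0.03 m).
It fails at once if the bolt jar is moved by more than 30 mm (distance of bolt_jar from where it was at the start of the episode above 0.03 m).
It fails at once if the wrench is moved by more than 30 mm (distance of wrench from where it was at the start of the episode above 0.03 m).
It fails at once if the jack is tipped over (angle between jack's own z axis and vertical above 0.5 rad).
It also fails if it takes over 64 s, if anything falls off the work surface, if the arm or the gripper's body presses on something with over 40 N, if the wrist force passes 120 N, or if a joint passes its speed limit or range.

## Working session

There is one attempt and no reset: what is moved stays moved. The work goes in short steps, Python scripts to look and compute and a tool call to move; the robot and the scene stay as the last step left them, time stands still between calls to the robot, and variables do not carry over. Pictures are saved under pics/ and viewed, about 8 in all and at most 12, crops included, and the job is handed in when it is done.

Besides the shell and the picture viewer there is one more tool, called after "Emit:" in YAML: its name, and indented under it one key for each argument. jog_arm: Moves the arm, as the interface text tells. Shifts and turns lie within -1 to 1; 1 stands for 0.25 m of shift or 180 degrees of turn. Its arguments: {"type":"object","properties":{"targets":{"type":"array","items":{"type":"object","properties":{"claw":{"type":"number"},"translation":{"type":"array","items":{"type":"number"}},"spin":{"type":"number"}}}},"squeeze":{"type":"number"}},"required":["targets"]}

```bash
mkdir -p pics; cat > h.py <<'E'
import numpy as np, cv2
from plant import telemetry, imaging, bot
from scipy.spatial.transform import Rotation as R
def ray(f,p):
    K=np.array([[f['fx'],0,f['cx']],[0,f['fy'],f['cy']],[0,0,1]])
    u=cv2.undistortPoints(np.array([[p]],float),K,np.array(f['D'],float))[0,0]
    return np.array([u[0],u[1],1.])
def ext(f,st=None):
    if 'rvec' in f:
        Rm=cv2.Rodrigues(np.array(f['rvec'],float))[0]; t=np.array(f['tvec'],float).ravel()
        return Rm.T,-Rm.T@t
    T=np.array(f['tool_from_camera']); Rt=R.from_quat(st['tcp_rot']).as_matrix()
    return Rt@T[:3,:3], Rt@T[:3,3]+np.array(st['eef_pos'])
def at_z(f,p,z,st=None):
    A,c=ext(f,st); d=A@ray(f,p); return c+d*(z-c[2])/d[2]
def at_depth(f,p,st=None):
    A,c=ext(f,st); z=f['z_map'][int(round(p[1])),int(round(p[0]))]; return c+A@ray(f,p)*z
def save(f,n,crop=None,s=1):
    im=f['frame'][:,:,::-1]
    if crop: im=im[crop[1]:crop[3],crop[0]:crop[2]]
    cv2.imwrite('pics/'+n,cv2.resize(im,None,fx=s,fy=s,interpolation=cv2.INTER_CUBIC))
E
python3 - <<'E'
from h import *
np.set_printoptions(precision=4,suppress=True)
s=telemetry.read_state();print(s['time'],s['eef_pos'],s['tcp_rot'],bot.pinch_z)
Z={'saddle_top':.085,'primer_top':.093,'handle_grip':.117,'lift_pad':.097,'jack':0,'stand':0,'spray_can':0,'bolt_jar':0,'wrench':0}
fs={}
for c in ('top','side'):
    f=imaging.grab_frame(c);fs[c]=f
    print(c,ext(f)[1])
    for q,z in Z.items():
        for r in imaging.tip_of(q,c)[:2]:
            print(c,q,np.round(r['point']),round(r['conf'],2),at_z(f,r['point'],z))
cv2.imwrite('pics/a.png',cv2.resize(np.hstack([fs['top']['frame'],fs['side']['frame']])[:,:,::-1],None,fx=.71,fy=.71))
save(fs['top'],'top.png',None,1.4)
E
```

```text
0.0 [ 0.2118 -0.561   0.1916] [ 0.9838  0.1794  0.     -0.0007] 0.0187
top [0.4792 0.0539 1.0945]
top saddle_top [278. 231.] 0.51 [0.5329 0.0801 0.085 ]
top primer_top [227. 222.] 0.62 [0.5504 0.1759 0.093 ]
top lift_pad [367. 221.] 0.9 [ 0.5526 -0.0874  0.097 ]
top jack [232. 221.] 0.56 [0.5581 0.1773 0.    ]
top stand [360. 226.] 0.58 [ 0.5492 -0.0864  0.    ]
top stand [320. 120.] 0.29 [ 0.7719 -0.0045  0.    ]
top spray_can [215. 124.] 0.83 [0.7635 0.2162 0.    ]
top spray_can [232. 225.] 0.45 [0.5499 0.1756 0.    ]
top bolt_jar [186. 328.] 0.59 [0.3399 0.2681 0.    ]
top wrench [320. 119.] 0.79 [ 0.7732 -0.0055  0.    ]
side [0.3447 0.6143 0.7581]
side saddle_top [291. 222.] 0.75 [0.5409 0.0773 0.085 ]
side primer_top [266. 252.] 0.55 [0.5545 0.1744 0.093 ]
side handle_grip [223. 311.] 0.68 [0.5633 0.3334 0.117 ]
side lift_pad [318. 169.] 0.74 [ 0.5413 -0.0909  0.097 ]
side jack [266. 276.] 0.77 [0.5569 0.1713 0.    ]
side jack [292. 222.] 0.28 [0.5642 0.0081 0.    ]
side spray_can [164. 258.] 0.89 [0.7852 0.2182 0.    ]
side bolt_jar [349. 362.] 0.92 [0.3384 0.2802 0.    ]
side wrench [217. 197.] 0.68 [0.7673 0.0076 0.    ]
```

View pics/top.png

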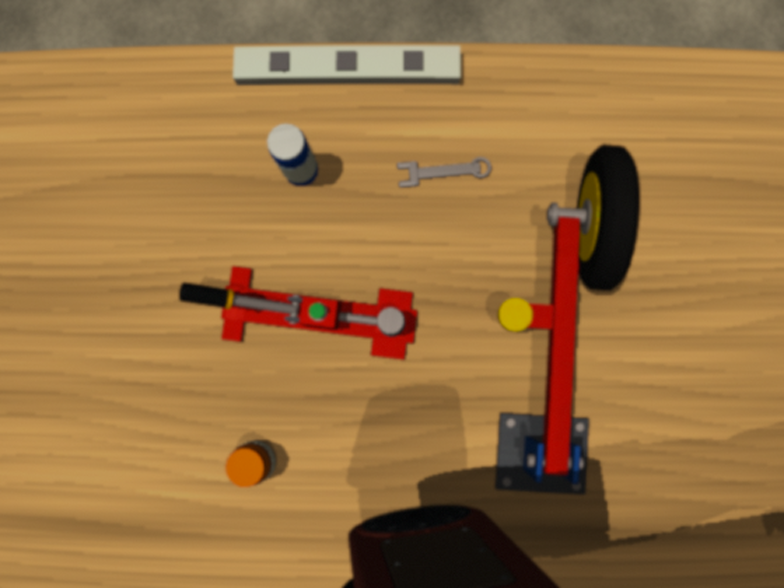

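View pics/a.png

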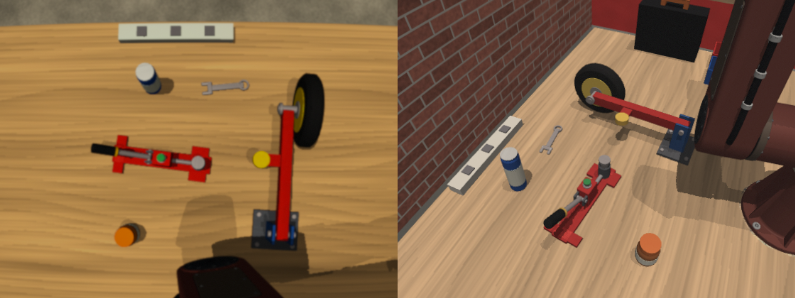

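The top picture shows the jack at about (320,312), its saddle at (391,321), the yellow pad at (516,314), and the handle to the left. The can, jar and wrench are clear of the path. Next I'll refine by colour.

```bash
cat >> h.py <<'E'
def blob(f,name,near=None):
    hsv=cv2.cvtColor(f['frame'],cv2.COLOR_RGB2HSV)
    lo,hi={'green':((45,120,40),(80,255,255)),'yellow':((22,150,120),(34,255,255)),'black':((0,0,0),(180,255,45))}[name]
    m=cv2.inRange(hsv,lo,hi); n,l,s,c=cv2.connectedComponentsWithStats(m)
    return [(s[i][4],c[i]) for i in np.argsort(-s[1:,4])[:4]+1 if s[i][4]>15]
E
python3 - <<'E'
from h import *
np.set_printoptions(precision=4,suppress=True)
for c in ('top','side'):
    f=imaging.grab_frame(c)
    for n,z in (('green',.093),('yellow',.115),('black',.117)):
        for a,p in blob(f,n): print(c,n,a,p,at_z(f,p,z),at_depth(f,p))
    if c=='top':
        # saddle: gray circle near (279,229)
        hsv=cv2.cvtColor(f['frame'],cv2.COLOR_RGB2HSV);m=cv2.inRange(hsv,(0,0,90),(180,60,255));m[:,:265]=0;m[:215]=0;m[245:]=0;m[:,295:]=0
        n,l,s,cc=cv2.connectedComponentsWithStats(m);i=1+np.argmax(s[1:,4]);print('saddle',s[i],cc[i],at_z(f,cc[i],.085),at_depth(f,cc[i]))
E
```

```text
top green 90 [226.2889 221.6889] [0.5503 0.177  0.093 ] [0.5504 0.1773 0.091 ]
top yellow 470 [367.334  224.3128] [ 0.545 -0.085  0.115] [ 0.5448 -0.0847  0.117 ]
top black 6655 [313.9011 393.8398] [0.2379 0.0125 0.117 ] [0.3205 0.0267 0.4516]
top black 2878 [437.2008 155.8579] [ 0.6733 -0.2175  0.117 ] [ 0.6577 -0.1956  0.1959]
top black 1171 [384.6251 338.8617] [ 0.3369 -0.1153  0.117 ] [ 0.3378 -0.1142  0.1234]
top black 382 [145.0262 210.2225] [0.5691 0.3263 0.117 ] [0.5677 0.3222 0.1315]
saddle [265 221  23  18 275] [277.8873 229.1709] [0.5371 0.08   0.085 ] [0.5372 0.08   0.0837]
side green 63 [266.4286 255.6349] [0.5505 0.1817 0.093 ] [0.5507 0.1812 0.0922]
side yellow 543 [276.989  121.3517] [ 0.6925 -0.1985  0.115 ] [ 0.6859 -0.1831  0.1272]
side black 6921 [383.8785  40.8642] [ 0.5455 -0.7467  0.117 ] [ 0.5402 -0.7105  0.1341]
side black 5797 [476.7042 164.3905] [ 0.2019 -0.234   0.117 ] [0.259  0.1055 0.3735]
side black 2025 [284.6153 116.9447] [ 0.6809 -0.2213  0.117 ] [ 0.6654 -0.1829  0.1465]
side black 719 [543.0668  23.6898] [ 0.0429 -1.1493  0.117 ] [0.2559 0.0953 0.5694]
```

Emit:
jog_arm:
  targets:
    - {"claw": -1, "translation": [0, 0, -0.2], "spin": 0}
    - {"claw": -1, "translation": [0.1, -0.1, -0.36], "spin": 0}
    - {"claw": -1, "translation": [0.3, -0.3, -0.36], "spin": 0}
    - {"claw": -1, "translation": [0.45, -0.45, -0.36], "spin": 0}
    - {"claw": -1, "translation": [0.6, -0.6, -0.36], "spin": 0}
    - {"claw": -1, "translation": [0.769, -0.761, -0.36], "spin": 0}
    - {"claw": -1, "translation": [0.769, -0.761, -0.36], "spin": 0}
    - {"claw": -1, "translation": [0.769, -0.761, -0.36], "spin": 0}

```text
time: 1.9
eef_pos: [0.3261, -0.3122, 0.2835]
tcp_rot: [0.983, 0.181, 0.001, 0.001]
ft_force: [-0.2, -0.7, -0.1]
finger_gap: 0.0853
```

Emit:
jog_arm:
  targets:
    - {"claw": -1, "translation": [0.15, -0.15, 0], "spin": 0}
    - {"claw": -1, "translation": [0.3, -0.3, 0], "spin": 0}
    - {"claw": -1, "translation": [0.45, -0.45, 0], "spin": 0}
    - {"claw": -1, "translation": [0.6, -0.6, 0], "spin": 0}
    - {"claw": -1, "translation": [0.769, -0.761, 0], "spin": 0}
    - {"claw": -1, "translation": [0.769, -0.761, 0], "spin": 0}
    - {"claw": -1, "translation": [0.769, -0.761, 0], "spin": 0}
    - {"claw": -1, "translation": [0.769, -0.761, 0], "spin": 0}

```text
time: 2.7
eef_pos: [0.4373, -0.07, 0.2823]
tcp_rot: [0.984, 0.18, -0.0, 0.0]
ft_force: [0.5, -0.3, 0.2]
finger_gap: 0.0852
```

Emit:
jog_arm:
  targets:
    - {"claw": -1, "translation": [0.15, -0.15, 0], "spin": -0.047}
    - {"claw": -1, "translation": [0.3, -0.3, 0], "spin": -0.094}
    - {"claw": -1, "translation": [0.45, -0.45, 0], "spin": -0.14}
    - {"claw": -1, "translation": [0.6, -0.6, 0], "spin": -0.187}
    - {"claw": -1, "translation": [0.769, -0.761, 0], "spin": -0.234}
    - {"claw": -1, "translation": [0.769, -0.761, 0], "spin": -0.28}
    - {"claw": -1, "translation": [0.769, -0.761, 0], "spin": -0.343}
    - {"claw": -1, "translation": [0.769, -0.761, 0], "spin": -0.343}
    - {"claw": -1, "translation": [0.769, -0.761, 0], "spin": -0.343}
    - {"claw": -1, "translation": [0.769, -0.761, 0], "spin": -0.343}

```text
time: 3.7
eef_pos: [0.5503, 0.1748, 0.2823]
tcp_rot: [0.754, 0.657, -0.0, 0.0]
ft_force: [0.2, -1.1, 0.8]
finger_gap: 0.0853
```

```bash
python3 - <<'E'
from h import *
np.set_printoptions(precision=4,suppress=True)
s=telemetry.read_state();f=imaging.grab_frame('wrist')
print(s['time'],np.array(s['eef_pos']),np.array(s['tcp_rot']),np.array(s['qpos']),s['ft_force'])
print(R.from_quat(s['tcp_rot']).as_matrix())
for a,p in blob(f,'green'): print(a,p,at_z(f,p,.093,s))
for q,z in (('saddle_top',.085),('primer_top',.093),('handle_grip',.117)):
  for r in imaging.tip_of(q,'wrist')[:2]: print(q,r['point'],r['conf'],at_z(f,r['point'],z,s))
save(f,'w1.png')
E
```

```text
3.7 [0.5503 0.1748 0.2823] [ 0.7535  0.6574 -0.0001  0.0001] [ 0.0813  0.0775  0.2341  1.7275 -0.0003  1.7882] [ 0.1628 -1.0588  0.7846]
[[ 0.1356  0.9908 -0.0001]
 [ 0.9908 -0.1356 -0.0003]
 [-0.0003 -0.     -1.    ]]
253 [283.4822 161.1818] [0.551  0.1805 0.093 ]
saddle_top [284.3, 237.4] 0.84 [0.5387 0.0825 0.085 ]
primer_top [281.5, 161.1] 0.76 [0.5488 0.1809 0.093 ]
handle_grip [280.9, 7.7] 0.86 [0.5686 0.3276 0.117 ]
```

View pics/w1.png

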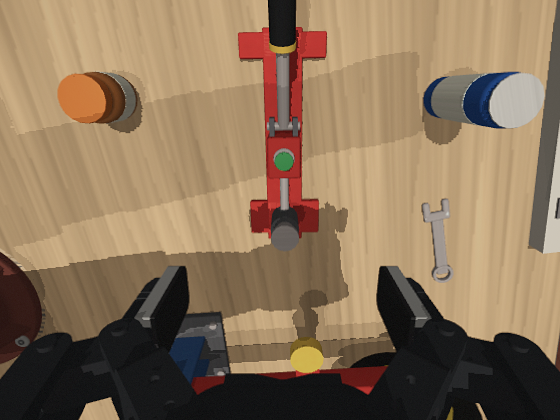

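The wrist picture shows the jack aligned with the jaws, with the primer at (283,161). The sides of the pump block are free, so I descend and grip.

Emit:
jog_arm:
  targets:
    - {"claw": -1, "translation": [0.014, 0, 0.16], "spin": 0}
    - {"claw": -1, "translation": [0.014, 0, 0.34], "spin": 0}
    - {"claw": -1, "translation": [0.014, 0, 0.52], "spin": 0}
    - {"claw": -1, "translation": [0.014, 0, 0.68], "spin": 0}
    - {"claw": -1, "translation": [0.014, 0, 0.8], "spin": 0}
    - {"claw": -1, "translation": [0.014, 0, 0.9], "spin": 0}
    - {"claw": -1, "translation": [0.014, 0, 0.96], "spin": 0}
    - {"claw": -1, "translation": [0.014, 0, 0.99], "spin": 0}
    - {"claw": -1, "translation": [0.014, 0, 0.99], "spin": 0}
    - {"claw": -1, "translation": [0.014, 0, 0.99], "spin": 0}

```text
time: 4.9
eef_pos: [0.5513, 0.1797, 0.0362]
tcp_rot: [0.752, 0.659, 0.001, 0.001]
ft_force: [0.1, -0.4, 0.8]
finger_gap: 0.0854
```

Emit:
jog_arm:
  squeeze: 60
  targets:
    - {"claw": -0.3, "translation": [0, 0, 0], "spin": 0}
    - {"claw": -0.1, "translation": [0, 0, 0], "spin": 0}
    - {"claw": 0.0, "translation": [0, 0, 0], "spin": 0}
    - {"claw": 0.1, "translation": [0, 0, 0], "spin": 0}
    - {"claw": 0.3, "translation": [0, 0, 0], "spin": 0}
    - {"claw": 0.3, "translation": [0, 0, 0], "spin": 0}
    - {"claw": 0.3, "translation": [0, 0, 0], "spin": 0}
    - {"claw": 0.3, "translation": [0, 0, 0], "spin": 0}

```text
time: 5.7
eef_pos: [0.5512, 0.1797, 0.0357]
tcp_rot: [0.752, 0.659, 0.001, 0.001]
ft_force: [0.0, 0.4, 5.1]
finger_gap: 0.0294
```

```bash
python3 - <<'E'
from h import *
np.set_printoptions(precision=4,suppress=True)
s=telemetry.read_state()
print(s['time'],np.array(s['eef_pos']),np.array(s['tcp_rot']),s['ft_force'],s['moment'],s['finger_gap'])
for c in('wrist','top'):
  f=imaging.grab_frame(c)
  for a,p in blob(f,'green')+blob(f,'yellow'): print(a,p,at_z(f,p,.093,s),at_z(f,p,.115,s))
  for q,z in (('saddle_top',.085),('handle_grip',.117),('lift_pad',.097)):
    for r in imaging.tip_of(q,c)[:2]: print(c,q,r['point'],r['conf'],at_z(f,r['point'],z,s))
E
```

```text
5.7 [0.5512 0.1797 0.0357] [0.7524 0.6588 0.0006 0.0005] [0.0241 0.384  5.068 ] [-0.0903 -0.0569 -0.0211] 0.02943592589990654
1747 [285.1517 287.1866] [0.5513 0.1818 0.093 ] [0.553  0.1962 0.115 ]
wrist saddle_top [285.0, 213.1] 0.43 [0.5554 0.2128 0.085 ]
478 [367.3975 224.2008] [ 0.5467 -0.0883  0.093 ] [ 0.5452 -0.0851  0.115 ]
148 [425.2432 152.2635] [ 0.6849 -0.2011  0.093 ] [ 0.6804 -0.1955  0.115 ]
top saddle_top [280.9, 231.2] 0.52 [0.5333 0.0743 0.085 ]
top lift_pad [368.0, 225.9] 0.91 [ 0.5432 -0.0888  0.097 ]
top lift_pad [319.3, 119.3] 0.35 [0.7467 0.002  0.097 ]
```

```bash
python3 - <<'E'
from h import *
f=imaging.grab_frame('wrist');g=imaging.grab_frame('side')
cv2.imwrite('pics/g.png',np.vstack([f['frame'][120:420],g['frame'][120:420]])[:,:,::-1])
E
```

```text
(no output)
```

View pics/g.png

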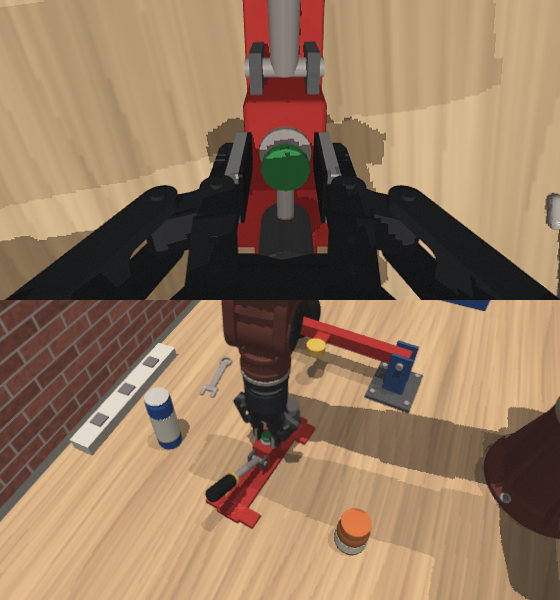

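Emit:
jog_arm:
  squeeze: 60
  targets:
    - {"claw": 1, "translation": [0, 0, 0], "spin": 0}
    - {"claw": 1, "translation": [0, 0, 0], "spin": 0}
    - {"claw": 1, "translation": [0, 0, 0], "spin": 0}
    - {"claw": 1, "translation": [0, 0, -0.008], "spin": 0}
    - {"claw": 1, "translation": [0, 0, -0.016], "spin": 0}
    - {"claw": 1, "translation": [0, 0, -0.016], "spin": 0}

```text
time: 6.8
eef_pos: [0.5489, 0.1796, 0.0374]
tcp_rot: [0.752, 0.659, -0.001, -0.001]
ft_force: [0.1, -0.6, -10.9]
finger_gap: 0.0203
```

```bash
cat > chk.py <<'E'
from h import *
np.set_printoptions(precision=4,suppress=True)
s=telemetry.read_state()
print(s['time'],np.array(s['eef_pos']),np.array(s['tcp_rot']),s['ft_force'],s['moment'],s['finger_gap'])
Tm=R.from_quat(s['tcp_rot']).as_matrix();print(Tm[:,:2].T)
f=imaging.grab_frame('wrist')
for a,p in blob(f,'green'): print(a,p,at_z(f,p,.093,s),at_depth(f,p,s))
g=imaging.grab_frame('top')
for q,z in (('saddle_top',.085),('handle_grip',.117),('lift_pad',.097)):
  for r in imaging.tip_of(q,'top')[:1]: print(q,r['point'],r['conf'],at_z(g,r['point'],z))
for a,p in blob(g,'black')+blob(g,'green'): 
  if a<600: print('black/green',a,p,at_z(g,p,.117),at_z(g,p,.093))
E
cat > view2.py <<'E'
import sys
from h import *
f=imaging.grab_frame('wrist');g=imaging.grab_frame('side')
cv2.imwrite('pics/'+sys.argv[1],np.vstack([f['frame'][120:420],g['frame'][120:420]])[:,:,::-1])
E
python3 chk.py
```

```text
6.8 [0.5489 0.1796 0.0374] [ 0.7523  0.6588 -0.0014 -0.0009] [  0.139   -0.638  -10.9209] [ 0.0134 -0.021  -0.0283] 0.020332186724716733
[[ 0.132   0.9912 -0.0008]
 [ 0.9912 -0.132  -0.0032]]
1715 [282.4157 286.1137] [0.548  0.1813 0.093 ] [0.5481 0.1815 0.0934]
saddle_top [280.2, 232.7] 0.74 [0.5305 0.0756 0.085 ]
lift_pad [366.6, 225.3] 0.83 [ 0.5443 -0.0862  0.097 ]
black/green 72 [139.4444 213.2083] [0.5634 0.3367 0.117 ] [0.5655 0.3436 0.093 ]
black/green 47 [139.5745 242.0426] [0.5099 0.3349 0.117 ] [0.5107 0.3418 0.093 ]
```

Emit:
jog_arm:
  targets:
    - {"claw": 1, "translation": [-0.06, 0.03, 0], "spin": 0}
    - {"claw": 1, "translation": [-0.14, 0.07, 0], "spin": 0}
    - {"claw": 1, "translation": [-0.23, 0.11, 0], "spin": 0}
    - {"claw": 1, "translation": [-0.32, 0.13, 0], "spin": 0}
    - {"claw": 1, "translation": [-0.4, 0.13, 0], "spin": 0}
    - {"claw": 1, "translation": [-0.48, 0.13, 0], "spin": 0}
    - {"claw": 1, "translation": [-0.55, 0.13, 0], "spin": 0}
    - {"claw": 1, "translation": [-0.6, 0.13, 0], "spin": 0}
    - {"claw": 1, "translation": [-0.642, 0.13, 0], "spin": 0}
    - {"claw": 1, "translation": [-0.642, 0.13, 0], "spin": 0}
    - {"claw": 1, "translation": [-0.642, 0.13, 0], "spin": 0}

```text
time: 8.15
eef_pos: [0.5615, 0.0165, 0.0389]
tcp_rot: [0.752, 0.659, 0.0, -0.0]
ft_force: [-1.1, 0.5, -10.5]
finger_gap: 0.0206
```

```bash
python3 chk.py; python3 - <<'E'
from h import *
f=imaging.grab_frame('top');g=imaging.grab_frame('side')
a=cv2.resize(f['frame'][150:300,220:480],None,fx=2.6,fy=2.6);b=cv2.resize(g['frame'][100:250,200:460],None,fx=2.6,fy=2.6)
cv2.imwrite('pics/p.png',cv2.resize(np.vstack([a,b]),None,fx=.76,fy=.76)[:,:,::-1])
E
```

```text
8.15 [0.5615 0.0165 0.0389] [ 0.7524  0.6587  0.0002 -0.0001] [ -1.1171   0.546  -10.4602] [ 0.0823 -0.0415 -0.0144] 0.02057553589063686
[[ 0.1322  0.9912  0.0004]
 [ 0.9912 -0.1322  0.    ]]
1711 [282.3799 286.1859] [0.5603 0.0171 0.093 ] [0.5605 0.0184 0.095 ]
saddle_top [232.4, 206.3] 0.67 [0.5802 0.1668 0.085 ]
handle_grip [235.2, 209.0] 0.98 [0.572 0.158 0.117]
lift_pad [373.5, 224.0] 0.95 [ 0.5468 -0.0992  0.097 ]
black/green 363 [232.2562 205.5813] [0.5783 0.1635 0.117 ] [0.5808 0.1662 0.093 ]
black/green 114 [212.8772 402.2105] [0.2206 0.1951 0.117 ] [0.2142 0.1985 0.093 ]
```

View pics/p.png

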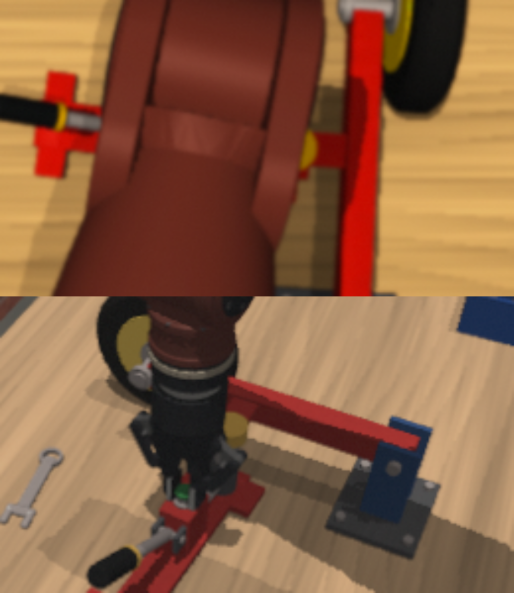

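The side view shows the saddle going under the pad. The handle moved by (+9, -163) mm, as planned. Lowering and releasing.

Emit:
jog_arm:
  targets:
    - {"claw": 1, "translation": [0, 0, 0.008], "spin": 0}
    - {"claw": 1, "translation": [0, 0, 0.016], "spin": 0}
    - {"claw": 1, "translation": [0, 0, 0.018], "spin": 0}
    - {"claw": 1, "translation": [0, 0, 0.018], "spin": 0}

```text
time: 8.9
eef_pos: [0.5618, 0.0164, 0.0365]
tcp_rot: [0.752, 0.659, 0.0, 0.0]
ft_force: [-7.9, 1.0, 9.0]
finger_gap: 0.0203
```

Emit:
jog_arm:
  targets:
    - {"claw": 0.3, "translation": [0, 0, 0], "spin": 0}
    - {"claw": 0, "translation": [0, 0, 0], "spin": 0}
    - {"claw": -0.5, "translation": [0, 0, 0], "spin": 0}
    - {"claw": -1, "translation": [0, 0, 0], "spin": 0}
    - {"claw": -1, "translation": [0, 0, 0], "spin": 0}
    - {"claw": -1, "translation": [0, 0, -0.1], "spin": 0}
    - {"claw": -1, "translation": [0, 0, -0.25], "spin": 0}
    - {"claw": -1, "translation": [0, 0, -0.42], "spin": 0}
    - {"claw": -1, "translation": [0, 0, -0.6], "spin": 0}
    - {"claw": -1, "translation": [0, 0, -0.6], "spin": 0}
    - {"claw": -1, "translation": [0, 0, -0.6], "spin": 0}

```text
time: 10.0
eef_pos: [0.5623, 0.0161, 0.1855]
tcp_rot: [0.752, 0.659, 0.001, 0.001]
ft_force: [0.1, 0.6, -1.5]
finger_gap: 0.0852
```

```bash
python3 chk.py; python3 - <<'E'
from h import *
np.set_printoptions(precision=4,suppress=True)
s=telemetry.read_state();f=imaging.grab_frame('wrist');g=imaging.grab_frame('side')
for a,p in blob(f,'yellow'): print('yellow',a,p,at_z(f,p,.115,s))
for q,z in (('saddle_top',.085),('lift_pad',.097),('handle_grip',.117)):
  for c,F in (('wrist',f),('side',g)):
    for r in imaging.tip_of(q,c)[:2]: print(q,c,r['point'],r['conf'],at_z(F,r['point'],z,s))
b=cv2.resize(g['frame'][80:280,180:460],(560,400))
cv2.imwrite('pics/q.png',cv2.resize(np.vstack([f['frame'],b]),None,fx=.73,fy=.73)[:,:,::-1])
E
```

```text
10.0 [0.5623 0.0161 0.1855] [0.7524 0.6588 0.0007 0.001 ] [ 0.0605  0.6381 -1.5201] [0.0035 0.0569 0.0253] 0.08516748251738296
[[ 0.1321  0.9912 -0.0003]
 [ 0.9912 -0.1321  0.0025]]
435 [281.5149 189.3379] [0.5607 0.0177 0.093 ] [0.5607 0.0175 0.0923]
handle_grip [232.0, 206.9] 0.7 [0.5759 0.164  0.117 ]
black/green 353 [232.5807 205.5127] [0.5785 0.1629 0.117 ] [0.5809 0.1656 0.093 ]
black/green 316 [381.0791 309.9968] [ 0.389 -0.109  0.117] [ 0.3868 -0.113   0.093 ]
black/green 63 [378.0794 336.3016] [ 0.3416 -0.1034  0.117 ] [ 0.3382 -0.1073  0.093 ]
yellow 611 [465.2439 410.5286] [ 0.7111 -0.2275  0.115 ]
yellow 296 [281.4054  40.4932] [0.5737 0.1303 0.115 ]
yellow 66 [374.2879 378.0606] [ 0.6232 -0.1748  0.115 ]
yellow 18 [292.6667 306.4444] [ 0.5551 -0.0837  0.115 ]
saddle_top wrist [282.9, 286.8] 0.86 [ 0.5465 -0.082   0.085 ]
saddle_top side [315.3, 173.4] 0.64 [ 0.5454 -0.0856  0.085 ]
lift_pad wrist [286.4, 295.3] 0.71 [ 0.5496 -0.0838  0.097 ]
lift_pad side [318.2, 170.8] 0.71 [ 0.5386 -0.0842  0.097 ]
handle_grip side [255.4, 236.0] 0.75 [0.5822 0.163  0.117 ]
```

View pics/q.png

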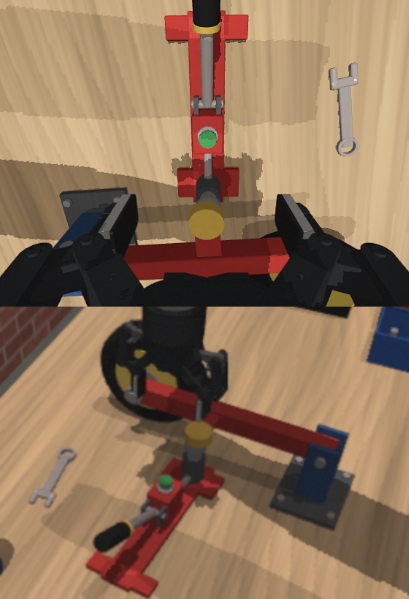

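Pad and saddle coincide within about 3 mm in both views: the wrist picture at (206,223) and the side picture at (198,440). Next is the primer, with the fingers shut.

Emit:
jog_arm:
  squeeze: 40
  targets:
    - {"claw": 1, "translation": [0.006, -0.007, 0], "spin": 0}
    - {"claw": 1, "translation": [0.006, -0.007, 0.0], "spin": 0}
    - {"claw": 1, "translation": [0.006, -0.007, 0], "spin": 0}
    - {"claw": 1, "translation": [0.006, -0.007, 0], "spin": 0}
    - {"claw": 1, "translation": [0.006, -0.007, 0.1], "spin": 0}
    - {"claw": 1, "translation": [0.006, -0.007, 0.2], "spin": 0}
    - {"claw": 1, "translation": [0.006, -0.007, 0.28], "spin": 0}
    - {"claw": 1, "translation": [0.006, -0.007, 0.33], "spin": 0}
    - {"claw": 1, "translation": [0.006, -0.007, 0.35], "spin": 0}
    - {"claw": 1, "translation": [0.006, -0.007, 0.35], "spin": 0}

```text
time: 11.65
eef_pos: [0.5598, 0.018, 0.0968]
tcp_rot: [0.752, 0.659, -0.0, -0.0]
ft_force: [0.1, 0.6, 0.0]
finger_gap: -0.0001
```

```bash
python3 chk.py; python3 view2.py r.png
```

```text
11.65 [0.5598 0.018  0.0968] [ 0.7524  0.6588 -0.0002 -0.0001] [0.1128 0.646  0.0077] [ 0.0346 -0.0245  0.0007] -0.00010601608611489123
[[ 0.1321  0.9912 -0.0001]
 [ 0.9912 -0.1321 -0.0004]]
888 [285.9752 233.0901] [0.5607 0.0181 0.093 ] [0.5607 0.0179 0.0926]
handle_grip [232.3, 202.5] 0.79 [0.584  0.1635 0.117 ]
black/green 355 [232.6648 205.5493] [0.5784 0.1628 0.117 ] [0.5808 0.1654 0.093 ]
black/green 62 [207.0968 410.5484] [0.2052 0.2055 0.117 ] [0.1984 0.2092 0.093 ]
```

View pics/r.png

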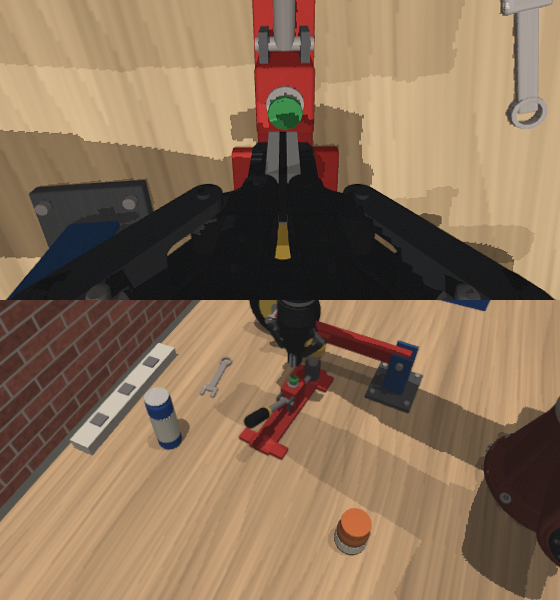

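```bash
python3 - <<'E'
from h import *
np.set_printoptions(precision=4,suppress=True)
s=telemetry.read_state();f=imaging.grab_frame('wrist')
T=np.array(f['tool_from_camera']);print(T)
Ti=np.linalg.inv(T);K=np.array([[f['fx'],0,f['cx']],[0,f['fy'],f['cy']],[0,0,1]])
P=np.array([[0,0,0],[.011,0,0],[-.011,0,0],[.011,0,-.0187],[.011,0.,-.04]])
c=P@Ti[:3,:3].T+Ti[:3,3]
px=cv2.projectPoints(c,np.zeros(3),np.zeros(3),K,np.array(f['D'],float))[0][:,0]
print(px)
z=f['z_map']
for p in ((285,256),(272,260),(298,260),(272,275),(298,275),(285,245)):
    w=at_depth(f,p,s);print(p,w,R.from_quat(s['tcp_rot']).inv().apply(w-np.array(s['eef_pos'])))
save(f,'t.png',(200,180,360,300),5)
E
```

```text
[[-0.0004 -0.9471 -0.321   0.0835]
 [ 1.     -0.0003 -0.0004 -0.0012]
 [ 0.0003 -0.321   0.9471 -0.1811]
 [ 0.      0.      0.      1.    ]]
[[284.5157 235.9452]
 [284.5467 218.8984]
 [284.4858 252.4021]
 [284.7507 231.8942]
 [285.0393 250.2784]]
(285, 256) [0.5616 0.0288 0.1431] [ 0.011  -0.0001 -0.0456]
(272, 260) [0.556  0.0303 0.1481] [ 0.0117 -0.0059 -0.0506]
(298, 260) [ 0.5647 -0.0468  0.0116] [-0.0636  0.0128  0.086 ]
(272, 275) [0.5562 0.0295 0.1595] [ 0.011  -0.0055 -0.0619]
(298, 275) [0.5669 0.0292 0.1613] [ 0.0121  0.0051 -0.0638]
(285, 245) [0.5595 0.0096 0.0929] [-0.0083  0.0003  0.0047]
```

View pics/t.png

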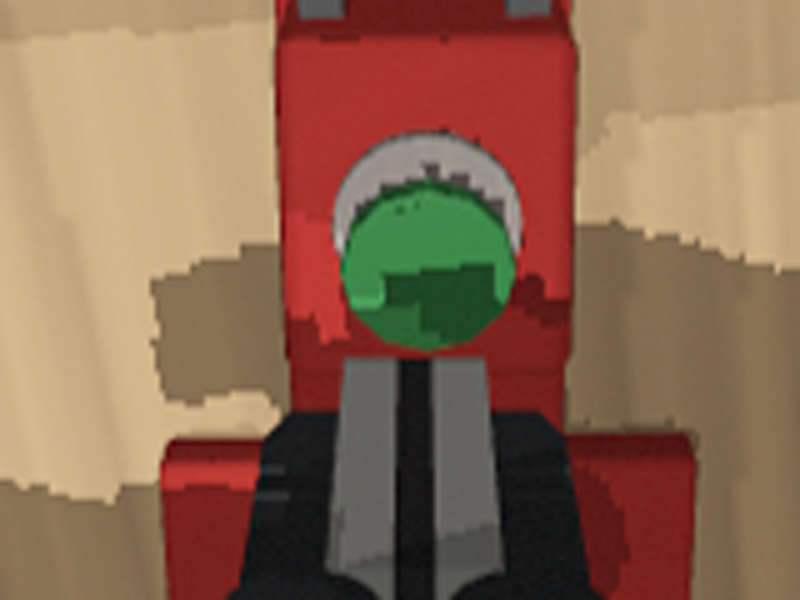

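The crop shows the shut fingertips at row 252, about 40 mm behind the reported TCP. So the earlier grip was on the plunger head, at a gap of 20 mm, and not on the block. I'll find contact by force.

Emit:
jog_arm:
  targets:
    - {"claw": 1, "translation": [0, 0, 0.01], "spin": 0}
    - {"claw": 1, "translation": [0, 0, 0.02], "spin": 0}
    - {"claw": 1, "translation": [0, 0, 0.02], "spin": 0}

```text
time: 12.35
eef_pos: [0.5596, 0.0181, 0.0913]
tcp_rot: [0.752, 0.659, -0.0, -0.0]
ft_force: [0.1, 0.2, 0.5]
finger_gap: -0.0003
```

Emit:
jog_arm:
  targets:
    - {"claw": 1, "translation": [0, 0, 0.01], "spin": 0}
    - {"claw": 1, "translation": [0, 0, 0.014], "spin": 0}
    - {"claw": 1, "translation": [0, 0, 0.014], "spin": 0}

```text
time: 12.65
eef_pos: [0.5597, 0.018, 0.0881]
tcp_rot: [0.752, 0.659, -0.0, -0.0]
ft_force: [0.7, 0.4, -0.2]
finger_gap: 0.0002
```

Emit:
jog_arm:
  targets:
    - {"claw": 1, "translation": [0, 0, 0.02], "spin": 0}
    - {"claw": 1, "translation": [0, 0, 0.04], "spin": 0}
    - {"claw": 1, "translation": [0, 0, 0.04], "spin": 0}

```text
time: 12.95
eef_pos: [0.5593, 0.0181, 0.0773]
tcp_rot: [0.752, 0.659, -0.0, -0.001]
ft_force: [-0.2, -0.0, 0.9]
finger_gap: 0.0002
```

Emit:
jog_arm:
  targets:
    - {"claw": 1, "translation": [0, 0, 0.03], "spin": 0}
    - {"claw": 1, "translation": [0, 0, 0.06], "spin": 0}
    - {"claw": 1, "translation": [0, 0, 0.08], "spin": 0}
    - {"claw": 1, "translation": [0, 0, 0.08], "spin": 0}

```text
time: 13.35
eef_pos: [0.5591, 0.0181, 0.0571]
tcp_rot: [0.752, 0.659, -0.001, -0.001]
ft_force: [0.4, -0.6, 0.0]
finger_gap: -0.0003
```

```bash
python3 chk.py; python3 - <<'E'
from h import *
f=imaging.grab_frame('wrist')
a=f['frame'][180:300,200:360]
g=imaging.grab_frame('side')['frame'][200:300,200:333]
cv2.imwrite('pics/u.png',np.hstack([cv2.resize(a,(400,300),interpolation=2),cv2.resize(g,(400,300),interpolation=2)])[:,:,::-1])
E
```

```text
13.35 [0.5591 0.0181 0.0571] [ 0.7524  0.6588 -0.0006 -0.0007] [ 0.362  -0.6037  0.0386] [ 0.0065 -0.0334  0.0001] -0.00030448347440677664
[[ 0.1321  0.9912  0.    ]
 [ 0.9912 -0.1321 -0.0017]]
201 [294.7065 252.5075] [0.5649 0.0251 0.093 ] [0.5652 0.0295 0.1014]
handle_grip [233.8, 205.5] 0.88 [0.5785 0.1607 0.117 ]
lift_pad [371.4, 224.1] 0.57 [ 0.5466 -0.0952  0.097 ]
black/green 358 [232.6732 205.514 ] [0.5785 0.1628 0.117 ] [0.5809 0.1654 0.093 ]
black/green 141 [359.6383 316.4894] [ 0.3774 -0.0699  0.117 ] [ 0.3749 -0.0729  0.093 ]
```

View pics/u.png

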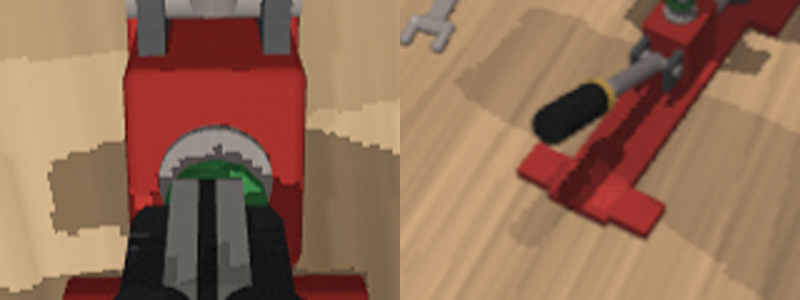

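The tips are now just above the plunger head, about 2 mm to its left. Pressing with force readings.

Emit:
jog_arm:
  targets:
    - {"claw": 1, "translation": [0, 0.007, 0.01], "spin": 0}
    - {"claw": 1, "translation": [0, 0.007, 0.02], "spin": 0}
    - {"claw": 1, "translation": [0, 0.007, 0.03], "spin": 0}
    - {"claw": 1, "translation": [0, 0.007, 0.03], "spin": 0}

```text
time: 14.1
eef_pos: [0.562, 0.0177, 0.0509]
tcp_rot: [0.752, 0.659, 0.0, 0.0]
ft_force: [1.6, -0.3, 2.9]
finger_gap: -0.0004
```

Emit:
jog_arm:
  targets:
    - {"claw": 1, "translation": [0, 0, 0.01], "spin": 0}
    - {"claw": 1, "translation": [0, 0, 0.018], "spin": 0}
    - {"claw": 1, "translation": [0, 0, 0.018], "spin": 0}

```text
time: 14.4
eef_pos: [0.562, 0.0177, 0.0464]
tcp_rot: [0.752, 0.659, 0.0, 0.0]
ft_force: [2.6, -1.1, 4.4]
finger_gap: 0.0005
```

Emit:
jog_arm:
  targets:
    - {"claw": 1, "translation": [0, 0, 0.01], "spin": 0}
    - {"claw": 1, "translation": [0, 0, 0.014], "spin": 0}
    - {"claw": 1, "translation": [0, 0, 0.014], "spin": 0}

```text
time: 14.7
eef_pos: [0.5623, 0.0176, 0.0459]
tcp_rot: [0.752, 0.659, 0.0, 0.001]
ft_force: [-8.4, 0.2, 26.0]
finger_gap: 0.0001
```

The primer hit its stop with 26 N at TCP z 0.046; contact began near 0.0535. Now release it and go to the handle.

Emit:
jog_arm:
  targets:
    - {"claw": 1, "translation": [0, 0, -0.03], "spin": 0}
    - {"claw": 1, "translation": [0, 0, -0.08], "spin": 0}
    - {"claw": 1, "translation": [0, 0, -0.2], "spin": 0}
    - {"claw": 1, "translation": [0, 0, -0.32], "spin": 0}
    - {"claw": 1, "translation": [0.15, -0.003, -0.35], "spin": 0}
    - {"claw": 1, "translation": [0.32, -0.006, -0.35], "spin": 0}
    - {"claw": 1, "translation": [0.48, -0.006, -0.35], "spin": 0}
    - {"claw": 1, "translation": [0.59, -0.006, -0.35], "spin": 0}
    - {"claw": 1, "translation": [0.59, -0.006, -0.35], "spin": 0}
    - {"claw": 1, "translation": [0.59, -0.006, -0.35], "spin": 0}

```text
time: 15.7
eef_pos: [0.579, 0.1645, 0.1299]
tcp_rot: [0.752, 0.659, -0.001, -0.0]
ft_force: [0.6, -0.3, -0.1]
finger_gap: 0.0001
```

```bash
python3 chk.py; python3 - <<'E'
from h import *
np.set_printoptions(precision=4,suppress=True)
s=telemetry.read_state();f=imaging.grab_frame('wrist');g=imaging.grab_frame('side');t=imaging.grab_frame('top')
for q,z in (('saddle_top',.085),('lift_pad',.097),('handle_grip',.117),('primer_top',.093)):
  for c,F in (('wrist',f),('side',g),('top',t)):
    for r in imaging.tip_of(q,c)[:1]: print(q,c,r['point'],r['conf'],at_z(F,r['point'],z,s))
for a,p in blob(g,'green'): print('side green',p,at_z(g,p,.093),at_depth(g,p))
a=cv2.resize(t['frame'][150:300,200:400],(560,420),interpolation=2)
cv2.imwrite('pics/v.png',cv2.resize(np.vstack([f['frame'],a]),None,fx=.71,fy=.71)[:,:,::-1])
E
```

```text
15.7 [0.579  0.1645 0.1299] [ 0.7519  0.6593 -0.0007 -0.0003] [ 0.5927 -0.298  -0.0949] [-0.015   0.0394 -0.0081] 7.29843372700077e-05
[[ 0.1307  0.9914 -0.0006]
 [ 0.9914 -0.1307 -0.0015]]
208 [282.5721 371.7788] [0.5592 0.0238 0.093 ] [0.559  0.0228 0.0921]
handle_grip [232.7, 203.7] 0.79 [0.5818 0.1628 0.117 ]
lift_pad [368.1, 224.3] 0.84 [ 0.5462 -0.089   0.097 ]
black/green 209 [128.8182 152.5598] [0.678  0.3611 0.117 ] [0.6829 0.3687 0.093 ]
black/green 62 [129.6129 214.1774] [0.5615 0.3553 0.117 ] [0.5636 0.3627 0.093 ]
black/green 84 [312.381  216.7976] [0.5583 0.0161 0.117 ] [0.5602 0.0152 0.093 ]
saddle_top side [316.4, 175.3] 0.47 [ 0.5408 -0.0805  0.085 ]
lift_pad side [321.0, 165.2] 0.91 [ 0.5391 -0.1052  0.097 ]
lift_pad top [369.3, 224.0] 0.89 [ 0.5468 -0.0913  0.097 ]
handle_grip wrist [278.7, 227.9] 0.71 [0.5759 0.1632 0.117 ]
handle_grip side [254.5, 235.9] 0.7 [0.5839 0.1635 0.117 ]
handle_grip top [233.2, 207.4] 0.83 [0.575  0.1617 0.117 ]
primer_top wrist [283.9, 379.4] 0.51 [0.5594 0.0138 0.093 ]
primer_top side [217.3, 196.2] 0.22 [0.7161 0.0786 0.093 ]
primer_top top [315.0, 215.8] 0.47 [0.5621 0.0102 0.093 ]
side green [292.825 198.575] [0.5607 0.0185 0.093 ] [0.5608 0.0182 0.0926]
```

View pics/v.png

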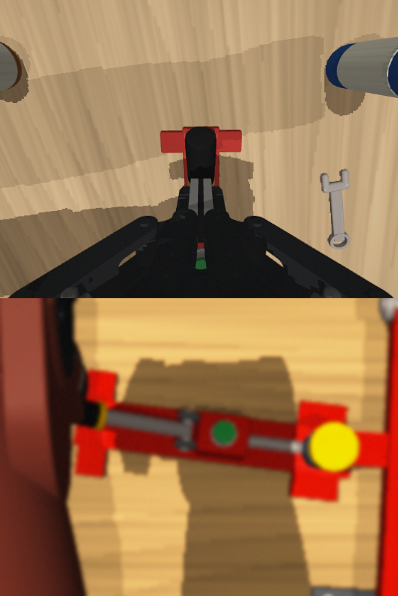

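Handle, tips and jack axis line up (wrist columns about 282). The primer is back up at z 0.0926, and the saddle shift from the top view is within about 2 mm of the pad. Pressing the handle along its arc.

Emit:
jog_arm:
  targets:
    - {"claw": 1, "translation": [0, 0, 0.07], "spin": 0}
    - {"claw": 1, "translation": [0, 0, 0.12], "spin": 0}
    - {"claw": 1, "translation": [0, 0, 0.15], "spin": 0}
    - {"claw": 1, "translation": [0.014, 0, 0.18], "spin": 0}
    - {"claw": 1, "translation": [0.028, 0, 0.21], "spin": 0}
    - {"claw": 1, "translation": [0.028, 0, 0.21], "spin": 0}

```text
time: 17.3
eef_pos: [0.5803, 0.1715, 0.077]
tcp_rot: [0.752, 0.659, -0.0, -0.0]
ft_force: [-0.5, 0.1, 1.8]
finger_gap: 0.0003
```

Emit:
jog_arm:
  targets:
    - {"claw": 1, "translation": [0.012, 0, 0.035], "spin": 0}
    - {"claw": 1, "translation": [0.02, 0, 0.065], "spin": 0}
    - {"claw": 1, "translation": [0.026, 0, 0.095], "spin": 0}
    - {"claw": 1, "translation": [0.032, 0, 0.125], "spin": 0}
    - {"claw": 1, "translation": [0.032, 0, 0.125], "spin": 0}

```text
time: 17.8
eef_pos: [0.5827, 0.1803, 0.0473]
tcp_rot: [0.752, 0.659, 0.001, 0.0]
ft_force: [0.2, 3.6, 10.6]
finger_gap: -0.0
```

```bash
python3 chk.py; python3 view2.py w.png
```

```text
17.8 [0.5827 0.1803 0.0473] [0.7521 0.6591 0.0015 0.0001] [ 0.169   3.6242 10.5864] [ 0.8382  0.2592 -0.0031] -5.388339414926528e-06
[[ 0.1312  0.9914  0.0021]
 [ 0.9913 -0.1312  0.0022]]
lift_pad [368.9, 224.8] 0.95 [ 0.5453 -0.0905  0.097 ]
black/green 143 [108.9091 404.2657] [0.211  0.3878 0.117 ] [0.2044 0.396  0.093 ]
black/green 74 [137.3919 181.2297] [0.6234 0.3426 0.117 ] [0.627  0.3497 0.093 ]
black/green 84 [312.381  216.7976] [0.5583 0.0161 0.117 ] [0.5602 0.0152 0.093 ]
```

View pics/w.png

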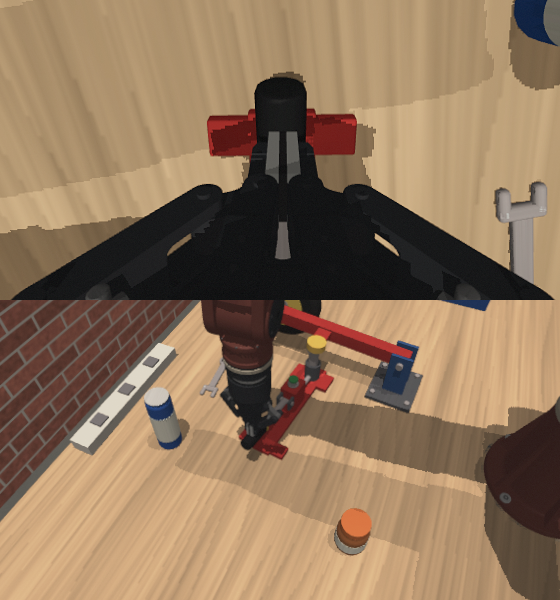

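Tips rest on the grip at (285,130), the saddle is meeting the pad, and the jack has not moved. Continuing.

Emit:
jog_arm:
  targets:
    - {"claw": 1, "translation": [0.002, 0, 0.02], "spin": 0}
    - {"claw": 1, "translation": [0.004, 0, 0.04], "spin": 0}
    - {"claw": 1, "translation": [0.005, 0, 0.055], "spin": 0}
    - {"claw": 1, "translation": [0.006, 0, 0.07], "spin": 0}
    - {"claw": 1, "translation": [0.006, 0, 0.07], "spin": 0}

```text
time: 18.65
eef_pos: [0.5832, 0.1823, 0.0305]
tcp_rot: [0.752, 0.659, 0.002, -0.0]
ft_force: [-1.4, 5.9, 10.7]
finger_gap: 0.0002
```

Emit:
jog_arm:
  targets:
    - {"claw": 1, "translation": [0, 0, 0.008], "spin": 0}
    - {"claw": 1, "translation": [0, 0, 0.012], "spin": 0}
    - {"claw": 1, "translation": [0, 0, 0.012], "spin": 0}

```text
time: 18.95
eef_pos: [0.5833, 0.1825, 0.0287]
tcp_rot: [0.752, 0.659, 0.002, 0.0]
ft_force: [-3.3, 7.5, 15.0]
finger_gap: 0.0001
```

Emit:
jog_arm:
  targets:
    - {"claw": 1, "translation": [-0.004, 0, 0.006], "spin": 0}
    - {"claw": 1, "translation": [-0.006, 0, 0.008], "spin": 0}
    - {"claw": 1, "translation": [-0.006, 0, 0.008], "spin": 0}

```text
time: 19.25
eef_pos: [0.5835, 0.1825, 0.0281]
tcp_rot: [0.752, 0.66, 0.004, -0.001]
ft_force: [-6.9, 13.6, 24.7]
finger_gap: -0.0001
```

```bash
python3 chk.py; python3 - <<'E'
from h import *
np.set_printoptions(precision=4,suppress=True)
t=imaging.grab_frame('top');g=imaging.grab_frame('side')
for a,p in blob(t,'yellow'): print('top yellow',a,p,at_depth(t,p),at_z(t,p,.145))
for a,p in blob(g,'green'): print('side green',p,at_z(g,p,.093),at_depth(g,p))
cv2.imwrite('pics/x.png',cv2.resize(np.vstack([cv2.resize(t['frame'][150:300,200:400],(560,420)),cv2.resize(g['frame'][100:310,200:480],(560,420))]),None,fx=.71,fy=.71)[:,:,::-1])
E
```

```text
19.25 [0.5835 0.1825 0.0281] [ 0.7516  0.6596  0.0039 -0.0006] [-6.8972 13.5591 24.6514] [2.8086 1.486  0.0187] -0.00011375923627871471
[[ 0.1298  0.9915  0.0066]
 [ 0.9915 -0.1298  0.0042]]
handle_grip [227.2, 208.6] 0.56 [0.5727 0.1728 0.117 ]
lift_pad [369.7, 224.2] 0.64 [ 0.5464 -0.092   0.097 ]
black/green 166 [111.9819 401.9518] [0.2155 0.382  0.117 ] [0.209 0.39  0.093]
black/green 52 [142.0385 183.9231] [0.6183 0.3335 0.117 ] [0.6217 0.3404 0.093 ]
black/green 84 [312.381  216.7976] [0.5583 0.0161 0.117 ] [0.5602 0.0152 0.093 ]
top yellow 489 [368.8425 224.7791] [ 0.5429 -0.085   0.134 ] [ 0.5421 -0.0835  0.145 ]
top yellow 431 [427.1415 150.2993] [ 0.6753 -0.1883  0.157 ] [ 0.6779 -0.1914  0.145 ]
side green [293.     198.6098] [0.5603 0.0185 0.093 ] [0.56   0.0193 0.0939]
```

View pics/x.png

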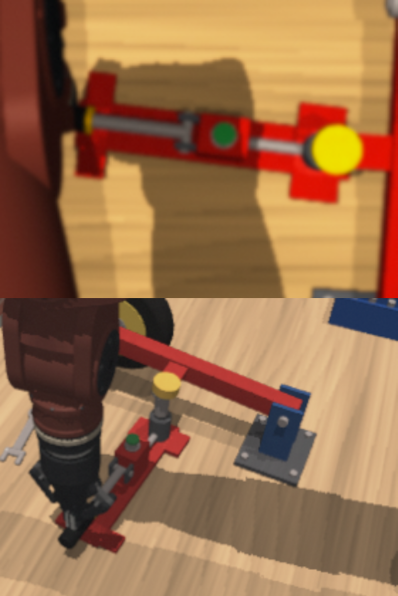

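Emit:
jog_arm:
  targets:
    - {"claw": 1, "translation": [0.008, 0, 0], "spin": 0}
    - {"claw": 1, "translation": [0.008, 0, 0], "spin": 0}
    - {"claw": 1, "translation": [0.008, 0, 0], "spin": 0}
    - {"claw": 1, "translation": [0.008, 0, 0], "spin": 0}

```text
time: 20.0
eef_pos: [0.5835, 0.1826, 0.028]
tcp_rot: [0.752, 0.659, 0.002, 0.001]
ft_force: [-8.6, 4.0, 25.9]
finger_gap: 0.0001
```

```bash
python3 chk.py; python3 - <<'E'
from h import *
print(bot.finish_job())
E
```

```text
20.0 [0.5835 0.1826 0.028 ] [0.752  0.6592 0.0024 0.0005] [-8.6486  4.0418 25.9227] [ 0.8627  1.8218 -0.0156] 7.831656081685636e-05
[[ 0.1309  0.9914  0.0028]
 [ 0.9914 -0.1309  0.0039]]
handle_grip [229.3, 207.0] 0.84 [0.5757 0.169  0.117 ]
lift_pad [369.8, 222.5] 0.8 [ 0.5496 -0.0922  0.097 ]
black/green 173 [111.0751 402.185 ] [0.215  0.3837 0.117 ] [0.2085 0.3918 0.093 ]
black/green 51 [140.5882 182.6078] [0.6208 0.3364 0.117 ] [0.6243 0.3433 0.093 ]
black/green 84 [312.381  216.7976] [0.5583 0.0161 0.117 ] [0.5602 0.0152 0.093 ]
the job is handed in; nothing more can be done
None
```

I moved the jack under the lift pad, pressed the primer down and let it spring back, then pushed the handle down. I handed the job in at about 20 s with the handle still held; no verdict is reported.

**Last checks**
- **Handle:** it was pressed to its stop by the shut fingertips, with about 26 N downward and about 9 N sideways. The fingers do not close around it.
- **Lift:** the pad had risen about 18 mm, the amount expected with the handle fully down.
- **Jack:** it did not move during the handle push, and before that push its saddle was an estimated 2–4 mm from the pad centre.
- **Primer:** its top was back at about 93 mm. The 26 N press stopped firmly about 7.5 mm below where I estimate contact began.
- **Can, jar and wrench:** I never touched them. They looked in place in the pictures, but I did not measure them again at the end.

**What disagreed**
- **Fingertips:** the shut fingertips were about 40 mm behind the reported TCP. The jack was therefore carried by its plunger head (gap about 20 mm), not by the 40 mm wide pump block as planned. It still set down in the right place, and I used the true contact height for both presses.
- **Position estimates:** the networks' estimates for the pad and saddle scattered by up to about 20 mm between cameras. I relied on colour centroids and on how far things had moved.

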